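# Walk the heavy battery pack up to its charging station

## Task

The long battery pack on the optician's bench is too heavy to carry: walk it forward to the charging station straight ahead of it by pushing alternate ends of its near long side, first the left end (as seen from the robot) until that end clearly leads by about 15 degrees, then the right end until that one leads by about 15 degrees, and so on. Finish with the pack square against the station's front face and centred on it, and let go. Keep the pack flat on the bench, and do not shift the short pack.

Things in the scene. Friction and masses are not known exactly. Their poses are not given: they have to be found in the camera images.
- battery: Long battery pack to be walked: loose grey steel box, black ends, rubber feet; 92 mm deep (x), 200 long (y), 55 high, about 1.3 kg. An end yields to a steady 3-8 N (more if struck) and the pack swings about its other end. Origin: centre of its underside; x points away from the robot to the station, y to its left end. Starts 150-175 mm short of the station, nearly centred and square: room for swings of 15 to 20 degrees, hardly more.
- battery_aim (a point): Not an object: an imaginary point that shows where the long pack is heading, 200 mm from the pack's middle along its +x axis, 30 mm above the bench. When the left end leads it swings to the robot's right, when the right end leads to the left.
- station: Charging station, fixed at the far side: white box, black top, 300 mm long (y), 110 deep (x), 75 high, brass contacts mid-front. Origin: foot of its front face (towards the robot), mid-length; x points into the station, square to the face, away from the robot; y to the robot's left. With the pack square against it, the pack's origin is 46 mm in front of this one.
- small_pack: Short battery pack, a bystander to be left alone: same make, but only 110 mm long (y), 92 deep (x), 55 high, loose, 0.75 kg, standing about 0.24 m left or right of the long pack's lane. Origin: centre of its underside. On the other side lies a low grey lens tray.
There are look-alikes about, which are no part of the job. Leave any green look-alike of the battery alone.

How it is judged:
By the outcome, as a careful person would: the job done as asked, in the order asked, and still so for the second after the job is handed in, with the robot touching nothing.
It also fails if it takes over 61 s, if anything falls off the work surface, if the arm or the gripper's body presses on something with over 40 N, if the wrist force passes 120 N, or if a joint passes its speed limit or range.

## Robot

A 6-joint arm with a two-finger parallel gripper is mounted at the origin on the work surface. World frame = base frame: x ahead of the robot, y to its left, z up, the work surface at z = 0. Lengths are in m, angles in rad, forces in N, time in s.
With the tool pointing down it reaches from about 0.375 to 0.975 m from the base axis. Payload 3.8 kg.
Tool frame: the origin (TCP) lies at the very end of the fingers, on their centre line; the grasp point (between the pads) lies 19 mm behind it; z points along the fingers, y is the direction in which the jaws open and shut (so a half turn about z gives the same grasp; the last joint's range is limited). The gripper opens to 85 mm and grips with 20 to 120 N. Pads are 22 mm wide; open, the fingers measure 114 mm over their backs; the gripper's body (76 mm by 85 mm) begins 54 mm behind the grasp point. The pads swing forward as they close: fully open they stand 13 mm farther back than shut.
Start: joints at [-1.379, 0.264, 1.604, -0, 1.274, -0.037], TCP at [0.153, -0.657, 0.231] pointing down, gripper open.
Joint ranges: [-2.63, 2.63], [-0.94, 2.18], [0.31, 2.57], [-1.31, 4.45], [0, 2.66], [-2.55, 2.55]. Speed limits (rad/s): [2.57, 2.57, 3.14, 3.14, 3.14, 3.14].

## Interface

Orientations are given as a rotation vector (axis times angle).
In Python, from workcell import status, read_camera, camera_info, order gives the robot as it stands.
- The arm moves only by the tool move_arm, never from a script. Its argument "deltas" is a list of rows, each a list of 3 entries, a list of its own where there are three numbers: the turn, a rotation vector about the world's x, y, z as a fraction of full scale, then the shift along the world's x, y, z as a fraction of full scale, then the closure, from -1 (fully open) to 1 (shut), so that 0 is half open. A call has 1 to 20 rows; each row is the pose to reach, as a shift and turn from the pose commanded when the call began; what a row does not reach only later rows make up. Full scale, the value 1, is 0.1 m for a shift and pi/2 rad for a turn. A row lasts 1/8 s, in which the tool goes at most 62.5 mm and 10.7 degrees, less where a joint would pass 70% of its speed; a pose out of reach is approached as far as the arm can. A call with a number of a shift or a turn outside -1 to 1 is refused whole. A call with a gripper value outside its range is refused whole. The fingers move at their own pace and stop on an object; "grip_force" is the grip in N (left out, the last holds). Time passes only in rows, so rows that repeat a pose let the fingers close. It gives the time, the measured TCP pose, the force and the opening at its end, in the units of the state.
- status.read_state(): the state, without advancing time (a new reading comes with each control period).
- read_camera(name): name is "scene" or "top" or "wrist"; returns (picture, depth): 400x640x3 uint8, red, green, blue; 400x640 float32, m along the optical axis (not along the pixel's ray), 0 where there is no reading.
- camera_info(name): a dict with "K" (3x3 intrinsics, pixels), "R" (3x3) and "t" (3): a world point X has camera coordinates R X + t. Camera axes: x right, y down, z forward; pixel columns grow to the right and rows downward; lengths in m; the calibration is good to about 2 mm. A picture is of the moment at which its call begins: read the wrist's pose just before it. camera_info takes no time and is no camera call; for the wrist camera it gives the pose at the moment of the call.
- order.finish_job(): hands the job in, once; it reports no verdict.
The state is a dict: "time": time; "q": joint angles; "joint_vel": joint speeds; "joint_torque": joint torques, N m; "tool_pos": TCP position; "tcp_rot": TCP orientation; "wrist_force": force on the tool from outside, world axes, zero at the start; "torque": the same for the moment, N m; "width": opening from 0.0 (shut) to 1.0 (fully open).
Only numpy, scipy, OpenCV 4.12 (cv2) and the standard library are available. Lean on these libraries where they do the work, as an engineer would, in place of code of your own. Each camera call takes 0.05 s, during which the arm holds its last target. There are 200 camera calls.

## Working session

There is one attempt and no reset: what is moved stays moved. The work goes in short steps, Python scripts to look and compute and a tool call to move; the robot and the scene stay as the last step left them, time stands still between calls to the robot, and variables do not carry over. Pictures are saved under pics/ and viewed, about 8 in all and at most 12, crops included, and the job is handed in when it is done.

Besides the shell and the picture viewer there is one more tool, called as a command line: name --argument value ..., lists and objects as JSON in quotes. move_arm: Moves the arm, as the interface text tells. Its arguments: {"type":"object","properties":{"deltas":{"type":"array","items":{"type":"array"}},"grip_force":{"type":"number"}},"required":["deltas"]}

```bash
ls; mkdir -p pics
python3 - <<'E'
from workcell import status, read_camera, camera_info, order
import cv2,numpy as np
s=status.read_state(); print(s)
for n in("scene","top"):
    p,d=read_camera(n); cv2.imwrite(f"pics/{n}0.png",p[:,:,::-1]); np.save(f"pics/{n}0.npy",d)
    c=camera_info(n); print(n,c)
E
```

```text
pics
{'time': 0.0, 'q': array([-1.37888898e+00,  2.64775672e-01,  1.60536570e+00,  1.12727459e-05,
        1.27366593e+00, -3.68812381e-02]), 'joint_vel': array([ 1.05128094e-03, -6.70627220e-04,  3.28451623e-04, -7.70655580e-05,
        1.14244114e-04, -1.31955522e-03]), 'joint_torque': array([ 2.06096003e-03, -5.15115523e+01, -3.67311645e+01,  1.40962070e-04,
        1.29536324e-02,  1.32784945e-05]), 'tool_pos': array([ 0.15296623, -0.65670495,  0.22995131]), 'tcp_rot': array([-3.11886573e+00, -3.58339673e-01,  2.52326767e-04]), 'wrist_force': array([-0.07602041, -0.65456307, -1.20282122]), 'torque': array([-0.04796874,  0.06392922,  0.06359063]), 'width': 0.9988304742568855}
scene {'K': array([[450.18123605,   0.        , 316.35218022],
       [  0.        , 450.18123605, 202.31408196],
       [  0.        ,   0.        ,   1.        ]]), 'R': array([[ 0.80001392,  0.59985164,  0.01247979],
       [ 0.40834202, -0.52912493, -0.74383036],
       [-0.43958449,  0.60017066, -0.66825194]]), 't': array([-0.32191567, -0.26947807,  1.49206522])}
top {'K': array([[431.23589719,   0.        , 320.83534219],
       [  0.        , 431.23589719, 202.16597339],
       [  0.        ,   0.        ,   1.        ]]), 'R': array([[ 0.01213902, -0.99985716,  0.0117603 ],
       [-0.99109393, -0.01359073, -0.13246931],
       [ 0.13261022, -0.01004751, -0.99111734]]), 't': array([-0.20429227,  0.54385058,  1.01787701])}
```

View pics/top0.png

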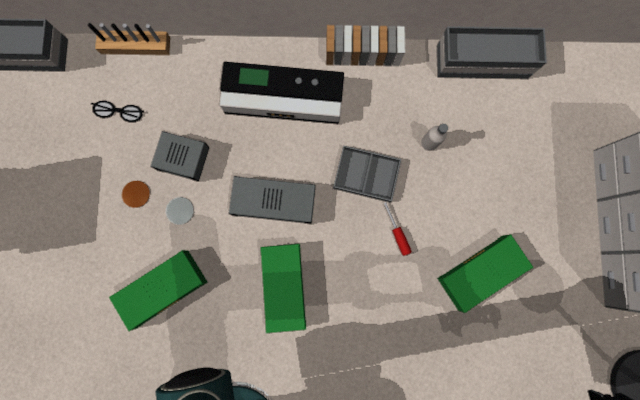

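View pics/scene0.png

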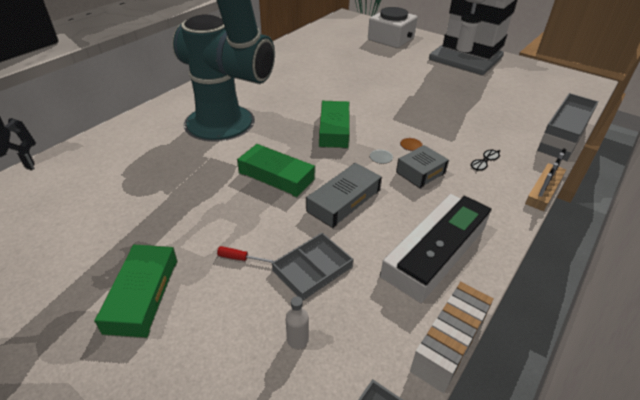

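The top view shows the long pack at (272,199), the short pack at (180,155), the station at (282,92) with its white front face below the black top, the tray at (367,173), and green look-alikes at (158,290), (283,288) and (486,273). The scene view agrees.

```bash
cat > h.py <<'E'
import cv2,numpy as np
from workcell import status, read_camera, camera_info, order
def cloud(n,d):
    c=camera_info(n);K=c["K"];v,u=np.mgrid[:400,:640]
    P=np.stack([(u-K[0,2])/K[0,0]*d,(v-K[1,2])/K[1,1]*d,d],-1)
    return (P-c["t"])@c["R"]
def rects(W,p,lo,hi,box,green=False,amin=100):
    x0,x1,y0,y1=box;q=p.astype(int)
    m=(W[...,2]>lo)&(W[...,2]<hi)&(W[...,0]>x0)&(W[...,0]<x1)&(W[...,1]>y0)&(W[...,1]<y1)
    g=(q[...,1]>q[...,0]+30); m&=(g if green else ~g)
    m=cv2.morphologyEx(m.astype(np.uint8),cv2.MORPH_OPEN,np.ones((3,3)))
    n,l,s,_=cv2.connectedComponentsWithStats(m);out=[]
    for i in range(1,n):
        if s[i,4]<amin: continue
        X=W[l==i]; (cx,cy),(w,h),a=cv2.minAreaRect((X[:,:2]*1000).astype(np.float32))
        if w>h: w,h,a=h,w,a-90   # h long (along y): a ~ yaw
        a=(a+90)%180-90
        out.append((round(cx,1),round(cy,1),round(w,1),round(h,1),round(a,1),round(X[:,2].mean()*1000,1),int(s[i,4])))
    return out
E
python3 - <<'E'
from h import *
for n in("top","scene"):
    d=np.load(f"pics/{n}0.npy");p=cv2.imread(f"pics/{n}0.png")[:,:,::-1];W=cloud(n,d)
    B=(.3,1.0,-.5,.6)
    print(n,"packs",rects(W,p,.045,.063,B)); print("station",rects(W,p,.068,.085,B)); print("green",rects(W,p,.04,.2,B,True)); print("low",rects(W,p,.012,.045,B))
E
```

```text
top packs [(931.2, 480.2, 19.0, 90.7, 79.9, np.float64(54.6), 171), (786.5, -92.9, 39.0, 298.1, -4.2, np.float64(58.3), 1854), (657.0, 154.8, 93.8, 111.1, -13.9, np.float64(54.1), 1697), (550.7, -78.2, 93.7, 199.9, -5.2, np.float64(54.5), 3145)]
station [(933.2, 479.8, 11.1, 90.6, 84.5, np.float64(75.5), 154), (953.4, -213.6, 17.4, 72.5, -89.7, np.float64(74.0), 199), (952.6, -235.9, 17.8, 71.0, -89.7, np.float64(74.1), 207), (951.9, -258.1, 18.1, 70.5, -89.9, np.float64(74.0), 214), (953.2, -279.4, 15.5, 70.9, -89.9, np.float64(74.0), 189), (953.8, -302.0, 15.8, 71.0, 89.8, np.float64(74.1), 193), (953.6, -323.6, 17.1, 72.1, -89.6, np.float64(73.9), 199), (953.6, -345.7, 18.1, 72.9, 89.7, np.float64(73.9), 217), (953.7, -368.0, 18.6, 71.8, 89.5, np.float64(74.3), 209), (952.2, -390.6, 19.0, 71.4, 89.3, np.float64(74.3), 201), (840.1, -96.5, 77.2, 300.3, -4.5, np.float64(74.2), 3150)]
green [(850.0, -27.4, 41.0, 68.5, -5.1, np.float64(75.9), 425), (369.0, -106.6, 91.1, 143.1, -84.8, np.float64(54.6), 2339), (331.9, 186.6, 92.2, 199.2, 34.0, np.float64(54.7), 2599)]
low [(962.4, 299.1
[... 961 characters left out ...]
 86.6, 209.9, 34.0, np.float64(53.8), 854), (371.3, -108.4, 94.8, 149.1, -85.1, np.float64(53.1), 1280), (849.9, -28.3, 41.3, 72.2, -5.5, np.float64(76.6), 352)]
low [(922.0, 480.3, 12.4, 62.9, -87.3, np.float64(28.7), 217), (679.8, 125.6, 72.6, 142.3, -55.3, np.float64(28.9), 461), (965.5, 297.6, 50.4, 187.1, 0.1, np.float64(29.2), 734), (588.7, -101.3, 85.3, 217.6, -30.2, np.float64(28.6), 683), (871.0, -124.1, 102.2, 309.0, -25.1, np.float64(28.4), 816), (619.8, -310.9, 128.2, 153.0, -14.1, np.float64(21.8), 1080), (458.6, -401.0, 23.5, 69.9, -67.6, np.float64(21.1), 295), (721.9, -486.6, 17.4, 41.0, -48.6, np.float64(29.3), 177), (956.0, -399.8, 10.4, 70.6, -82.8, np.float64(28.7), 392)]
```

move_arm --deltas '[[[0,0,-0.033],[0.15,0.32,-0.03],1],[[0,0,-0.066],[0.3,0.64,-0.06],1],[[0,0,-0.1],[0.456,0.955,-0.1],1]]'

```text
time: 0.48
tool_pos: [0.1989, -0.5606, 0.2205]
tcp_rot: [-3.139, -0.109, 0.0]
wrist_force: [1.0, 1.0, 1.6]
width: 0.376
```

move_arm --deltas '[[[0,0,-0.033],[0.15,0.32,-0.03],1],[[0,0,-0.066],[0.3,0.64,-0.06],1],[[0,0,-0.1],[0.456,0.955,-0.1],1]]'

```text
time: 0.85
tool_pos: [0.2445, -0.465, 0.2107]
tcp_rot: [-3.138, 0.137, 0.0]
wrist_force: [0.5, 0.3, 0.5]
width: -0.004
```

move_arm --deltas '[[[0,0,0],[0.15,0.32,-0.03],1],[[0,0,0],[0.3,0.64,-0.06],1],[[0,0,0],[0.456,0.955,-0.1],1]]'

```text
time: 1.23
tool_pos: [0.29, -0.3696, 0.2008]
tcp_rot: [-3.138, 0.134, 0.0]
wrist_force: [0.3, -0.2, 0.4]
width: -0.002
```

move_arm --deltas '[[[0,0,0],[0.15,0.32,-0.03],1],[[0,0,0],[0.3,0.64,-0.06],1],[[0,0,0],[0.456,0.955,-0.1],1]]'

```text
time: 1.6
tool_pos: [0.3356, -0.2741, 0.1909]
tcp_rot: [-3.138, 0.134, 0.0]
wrist_force: [-0.1, -0.1, -0.7]
width: 0.002
```

move_arm --deltas '[[[0,0,0],[0.15,0.32,-0.03],1],[[0,0,0],[0.3,0.64,-0.06],1],[[0,0,0],[0.456,0.955,-0.1],1]]'

```text
time: 1.98
tool_pos: [0.3812, -0.1787, 0.1809]
tcp_rot: [-3.139, 0.134, 0.0]
wrist_force: [0.3, 0.0, 0.5]
width: 0.007
```

move_arm --deltas '[[[0,0,0],[0.15,0.32,-0.03],1],[[0,0,0],[0.3,0.64,-0.06],1],[[0,0,0],[0.456,0.955,-0.1],1]]'

```text
time: 2.35
tool_pos: [0.4268, -0.0832, 0.1709]
tcp_rot: [3.139, -0.134, -0.0]
wrist_force: [0.5, -0.6, 0.1]
width: -0.001
```

move_arm --deltas '[[[0,0,0],[0.15,0.32,-0.03],1],[[0,0,0],[0.3,0.64,-0.06],1],[[0,0,0],[0.456,0.955,-0.1],1]]'

```text
time: 2.72
tool_pos: [0.4724, 0.0123, 0.1609]
tcp_rot: [3.139, -0.134, -0.001]
wrist_force: [1.0, -0.8, 0.8]
width: 0.001
```

move_arm --deltas '[[[0,0,0],[0,0,-0.5],1],[[0,0,0],[0,0,-1],1]]'

```text
time: 2.98
tool_pos: [0.4731, 0.0117, 0.0606]
tcp_rot: [-3.139, 0.132, -0.003]
wrist_force: [0.4, 0.6, -0.6]
width: 0.002
```

move_arm --deltas '[[[0,0,0],[0,0,-0.25],1],[[0,0,0],[0,0,-0.45],1],[[0,0,0],[0.13,0,-0.45],1],[[0,0,0],[0.24,0,-0.45],1],[[0,0,0],[0.27,0,-0.45],1],[[0,0,-0.005],[0.3,0,-0.45],1],[[0,0,-0.01],[0.325,0,-0.45],1],[[0,0,-0.02],[0.35,0,-0.45],1],[[0,0,-0.03],[0.375,0,-0.45],1],[[0,0,-0.04],[0.4,0,-0.45],1],[[0,0,-0.05],[0.425,0,-0.45],1],[[0,0,-0.06],[0.45,0.01,-0.45],1],[[0,0,-0.07],[0.475,0.01,-0.45],1],[[0,0,-0.08],[0.5,0.01,-0.45],1],[[0,0,-0.09],[0.525,0.01,-0.45],1],[[0,0,-0.1],[0.55,0.01,-0.45],1],[[0,0,-0.11],[0.575,0.01,-0.45],1],[[0,0,-0.12],[0.6,0.01,-0.45],1]]'

```text
time: 5.22
tool_pos: [0.5294, 0.0129, 0.0162]
tcp_rot: [-3.112, 0.43, 0.009]
wrist_force: [-8.3, 3.2, 7.4]
width: -0.001
```

```bash
cat >> h.py <<'E'
S=np.array([769.,-91.8]);SY=-4.4
def look(tag=None):
    for n in("top",):
        p,d=read_camera(n);W=cloud(n,d)
        if tag: cv2.imwrite(f"pics/{tag}.png",p[:,:,::-1])
        for r in rects(W,p,.048,.061,(.48,.77,-.25,.25),amin=300):
            a=np.deg2rad(SY);R=np.array([[np.cos(a),-np.sin(a)],[np.sin(a),np.cos(a)]])
            print(r,"relpos",((np.array(r[:2])-S)@R).round(1),"relyaw",round(r[4]-SY,1))
    s=status.read_state();print(s["time"].__round__(2),(s["tool_pos"]*1000).round(1),"toolyaw",np.rad2deg(2*np.arctan2(s["tcp_rot"][1],s["tcp_rot"][0])).round(1),s["wrist_force"].round(1))
E
python3 -c "from h import *;look()"
```

```text
(657.5, 154.9, 91.9, 112.2, -13.9, np.float64(54.4), 1112) relpos [-130.1  237.4] relyaw -9.5
(564.7, -82.8, 92.8, 200.1, -13.3, np.float64(54.5), 2819) relpos [-204.4   -6.7] relyaw -8.9
5.28 [529.9  12.9  16.2] toolyaw 344.2 [-7.5  3.4  4.9]
```

move_arm --deltas '[[[0,0,-0.005],[0.025,0,0],1],[[0,0,-0.01],[0.05,0,0],1],[[0,0,-0.015],[0.075,0,0],1],[[0,0,-0.02],[0.1,-0.01,0],1],[[0,0,-0.025],[0.125,-0.01,0],1],[[0,0,-0.03],[0.15,-0.01,0],1],[[0,0,-0.035],[0.175,-0.01,0],1],[[0,0,-0.04],[0.2,-0.02,0],1],[[0,0,-0.045],[0.22,-0.02,0],1],[[0,0,-0.05],[0.24,-0.02,0],1],[[0,0,-0.05],[0.24,-0.02,0],1]]'

```text
time: 6.65
tool_pos: [0.5539, 0.0108, 0.0162]
tcp_rot: [-3.093, 0.552, 0.007]
wrist_force: [-6.7, 2.9, 5.5]
width: 0.005
```

```bash
python3 -c "from h import *;look('a1')"
```

```text
(657.6, 155.1, 92.6, 110.0, -14.3, np.float64(54.2), 534) relpos [-130.   237.6] relyaw -9.9
(576.8, -87.9, 93.1, 200.4, -20.3, np.float64(54.5), 2863) relpos [-191.9  -10.9] relyaw -15.9
6.7 [553.9  10.8  16.2] toolyaw 339.8 [-7.1  2.6  5.5]
```

move_arm --deltas '[[[0,0,0],[-0.12,0.04,0],1],[[0,0,0],[-0.25,0.06,0],1],[[0,0,0],[-0.36,-0.28,0],1],[[0,0,0],[-0.47,-0.61,0],1],[[0,0,0],[-0.58,-0.94,0],1]]'

```text
time: 7.32
tool_pos: [0.4973, -0.0845, 0.0163]
tcp_rot: [3.093, -0.55, 0.001]
wrist_force: [-0.1, -0.2, 0.5]
width: 0.003
```

move_arm --deltas '[[[0,0,0],[-0.1,-0.3,0],1],[[0,0,0],[-0.18,-0.58,0],1],[[0,0,0],[-0.12,-0.61,0],1],[[0,0,0],[-0.07,-0.62,0],1],[[0,0,0.012],[-0.04,-0.635,0],1],[[0,0,0.024],[-0.01,-0.65,0],1],[[0,0,0.036],[0.02,-0.665,0],1],[[0,0,0.048],[0.05,-0.68,0],1],[[0,0,0.06],[0.08,-0.695,0],1],[[0,0,0.072],[0.11,-0.71,0],1],[[0,0,0.084],[0.14,-0.725,0],1],[[0,0,0.096],[0.17,-0.74,0],1],[[0,0,0.108],[0.2,-0.755,0],1],[[0,0,0.12],[0.23,-0.765,0],1],[[0,0,0.132],[0.26,-0.775,0],1],[[0,0,0.144],[0.29,-0.785,0],1],[[0,0,0.156],[0.32,-0.795,0],1],[[0,0,0.168],[0.35,-0.805,0],1],[[0,0,0.18],[0.38,-0.815,0],1],[[0,0,0.192],[0.41,-0.825,0],1]]'

```text
time: 9.82
tool_pos: [0.5366, -0.1657, 0.0161]
tcp_rot: [-3.14, 0.076, 0.01]
wrist_force: [-9.3, -0.0, 9.7]
width: 0.001
```

```bash
python3 -c "from h import *;look()"
```

```text
(657.4, 155.1, 93.0, 111.4, -14.0, np.float64(54.3), 1679) relpos [-130.2  237.6] relyaw -9.6
(610.2, -26.1, 73.4, 92.4, 82.1, np.float64(54.3), 1032) relpos [-163.4   53.3] relyaw 86.5
9.88 [ 537.3 -165.9   16.2] toolyaw 357.3 [-7.5  0.   6.9]
```

move_arm --deltas '[[[0,0,0.005],[0.03,-0.01,0],1],[[0,0,0.01],[0.06,-0.02,0],1],[[0,0,0.015],[0.09,-0.03,0],1],[[0,0,0.02],[0.12,-0.04,0],1],[[0,0,0.03],[0.15,-0.05,0],1],[[0,0,0.04],[0.18,-0.06,0],1],[[0,0,0.05],[0.21,-0.07,0],1],[[0,0,0.06],[0.24,-0.075,0],1],[[0,0,0.07],[0.27,-0.08,0],1],[[0,0,0.08],[0.3,-0.085,0],1],[[0,0,0.09],[0.33,-0.09,0],1],[[0,0,0.1],[0.36,-0.095,0],1],[[0,0,0.11],[0.39,-0.1,0],1],[[0,0,0.12],[0.42,-0.1,0],1],[[0,0,0.13],[0.45,-0.1,0],1],[[0,0,0.14],[0.48,-0.1,0],1],[[0,0,0.15],[0.51,-0.1,0],1],[[0,0,0.16],[0.54,-0.1,0],1],[[0,0,0.165],[0.56,-0.1,0],1],[[0,0,0.165],[0.56,-0.1,0],1]]'

```text
time: 12.38
tool_pos: [0.5937, -0.1764, 0.0162]
tcp_rot: [3.124, 0.33, -0.006]
wrist_force: [-6.4, -2.2, 4.8]
width: -0.002
```

```bash
sed -i 's/for n in("top",):/for n in("top","scene"):/' h.py; python3 -c "from h import *;look('a2')"
```

```text
(657.6, 155.0, 93.6, 111.2, -14.2, np.float64(54.3), 1681) relpos [-130.   237.5] relyaw -9.8
(624.4, -30.7, 92.4, 94.0, -80.2, np.float64(54.4), 884) relpos [-148.9   49.8] relyaw -75.8
(611.9, -96.2, 43.8, 70.2, 12.1, np.float64(54.4), 365) relpos [-156.3  -16.4] relyaw 16.5
(658.8, 152.2, 97.4, 113.1, -15.2, np.float64(54.6), 829) relpos [-128.6  234.8] relyaw -10.8
(636.3, -86.5, 93.4, 203.6, 10.3, np.float64(54.6), 2030) relpos [-132.7   -4.9] relyaw 14.7
12.47 [ 593.7 -176.5   16.2] toolyaw 12.1 [-5.9 -3.3  5.4]
```

move_arm --deltas '[[[0,0,0.005],[0.03,0,0],1],[[0,0,0.015],[0.06,0,0],1],[[0,0,0.02],[0.075,0,0],1],[[0,0,0.02],[-0.1,0,0],1],[[0,0,0.02],[-0.25,0.04,0],1]]'

```text
time: 13.1
tool_pos: [0.5699, -0.1719, 0.016]
tcp_rot: [-3.119, -0.377, 0.0]
wrist_force: [-0.1, 0.3, 0.5]
width: -0.001
```

```bash
python3 -c "from h import *;look('a3')"
```

```text
(657.6, 154.7, 93.5, 111.0, -14.3, np.float64(54.3), 1687) relpos [-130.   237.2] relyaw -9.9
(626.1, -31.6, 93.3, 98.0, 11.2, np.float64(54.4), 1162) relpos [-147.1   49.1] relyaw 15.6
(660.1, 152.7, 95.0, 114.9, -12.7, np.float64(54.5), 827) relpos [-127.3  235.4] relyaw -8.3
(640.8, -85.2, 92.9, 202.4, 12.1, np.float64(54.6), 2020) relpos [-128.3   -3.3] relyaw 16.5
13.2 [ 568.3 -171.2   15.5] toolyaw -346.2 [ 0.6  0.  -0.4]
```

move_arm --deltas '[[[0,0,0],[-0.05,0.3,0],1],[[0,0,0],[-0.09,0.62,0],1],[[0,0,0],[-0.12,0.94,0],1]]'

```text
time: 13.58
tool_pos: [0.5587, -0.0773, 0.0164]
tcp_rot: [3.119, 0.376, 0.001]
wrist_force: [0.9, 0.2, 0.5]
width: -0.002
```

move_arm --deltas '[[[0,0,0],[-0.04,0.3,0],1],[[0,0,0],[-0.06,0.6,0],1],[[0,0,0],[0,0.61,0],1],[[0,0,0],[0.05,0.62,0],1],[[0,0,-0.012],[0.08,0.635,0],1],[[0,0,-0.024],[0.11,0.65,0],1],[[0,0,-0.036],[0.14,0.665,0],1],[[0,0,-0.048],[0.17,0.68,0],1],[[0,0,-0.06],[0.2,0.695,0],1],[[0,0,-0.072],[0.23,0.71,0],1],[[0,0,-0.084],[0.26,0.725,0],1],[[0,0,-0.096],[0.29,0.74,0],1],[[0,0,-0.108],[0.32,0.755,0],1],[[0,0,-0.12],[0.35,0.77,0],1],[[0,0,-0.132],[0.38,0.785,0],1],[[0,0,-0.144],[0.41,0.8,0],1],[[0,0,-0.156],[0.44,0.81,0],1],[[0,0,-0.168],[0.48,0.82,0],1],[[0,0,-0.18],[0.52,0.83,0],1],[[0,0,-0.192],[0.56,0.84,0],1]]'

```text
time: 16.08
tool_pos: [0.6117, 0.0049, 0.0162]
tcp_rot: [3.14, -0.101, -0.01]
wrist_force: [-9.7, -0.5, 8.9]
width: 0.002
```

```bash
python3 -c "from h import *;look()"
```

```text
(662.3, -93.4, 92.3, 170.2, -3.1, np.float64(54.4), 2410) relpos [-106.3   -9.8] relyaw 1.3
(627.9, 139.1, 43.4, 65.5, -14.3, np.float64(54.3), 392) relpos [-158.4  219.4] relyaw -9.9
(659.3, 152.1, 95.6, 114.9, -14.3, np.float64(54.5), 841) relpos [-128.1  234.8] relyaw -9.9
(665.3, -80.8, 95.5, 203.0, -2.9, np.float64(54.6), 2099) relpos [-104.2    3. ] relyaw 1.5
16.18 [612.5   5.   16.2] toolyaw 356.3 [-6.7  1.   6.6]
```

move_arm --deltas '[[[0,0,-0.005],[0.03,0.01,0],1],[[0,0,-0.015],[0.06,0.015,0],1],[[0,0,-0.025],[0.09,0.02,0],1],[[0,0,-0.035],[0.12,0.025,0],1],[[0,0,-0.045],[0.15,0.03,0],1],[[0,0,-0.055],[0.18,0.035,0],1],[[0,0,-0.065],[0.21,0.04,0],1],[[0,0,-0.075],[0.24,0.04,0],1],[[0,0,-0.085],[0.27,0.04,0],1],[[0,0,-0.095],[0.3,0.04,0],1],[[0,0,-0.105],[0.33,0.04,0],1],[[0,0,-0.115],[0.36,0.04,0],1],[[0,0,-0.125],[0.39,0.04,0],1],[[0,0,-0.135],[0.42,0.04,0],1],[[0,0,-0.145],[0.44,0.04,0],1],[[0,0,-0.155],[0.46,0.04,0],1],[[0,0,-0.165],[0.48,0.04,0],1],[[0,0,-0.17],[0.5,0.04,0],1],[[0,0,-0.17],[0.5,0.04,0],1]]'

```text
time: 18.55
tool_pos: [0.6624, 0.0096, 0.0162]
tcp_rot: [-3.098, 0.517, 0.008]
wrist_force: [-6.4, 2.9, 5.9]
width: 0.003
```

```bash
python3 -c "from h import *;look()"
```

```text
(689.6, -87.8, 92.9, 193.6, -17.7, np.float64(54.4), 2642) relpos [-79.5  -2.1] relyaw -13.3
(687.5, 138.4, 35.4, 92.8, -2.4, np.float64(54.3), 426) relpos [-98.9 223.3] relyaw 2.0
(661.8, 153.3, 90.5, 114.3, -13.7, np.float64(54.7), 492) relpos [-125.7  236.2] relyaw -9.3
(691.5, -85.8, 97.8, 202.7, -17.8, np.float64(54.6), 2216) relpos [-77.7   0. ] relyaw -13.4
18.65 [662.4   9.6  16.2] toolyaw 341.0 [-6.5  2.8  6.4]
```

move_arm --deltas '[[[0,0,-0.01],[0.025,0,0],1],[[0,0,-0.02],[0.05,0,0],1],[[0,0,-0.03],[0.07,0,0],1],[[0,0,-0.03],[0.08,0,0],1],[[0,0,-0.03],[-0.1,0.03,0],1],[[0,0,-0.03],[-0.22,0.06,0],1]]'

```text
time: 19.4
tool_pos: [0.6418, 0.0149, 0.016]
tcp_rot: [3.086, -0.59, -0.001]
wrist_force: [0.5, -0.1, -0.0]
width: -0.002
```

```bash
python3 -c "from h import *;look('a4')"
```

```text
(694.6, -86.6, 93.6, 199.1, -19.9, np.float64(54.3), 2845) relpos [-74.6  -0.5] relyaw -15.5
(658.5, 144.4, 46.7, 96.8, -1.8, np.float64(54.4), 645) relpos [-128.3  227. ] relyaw 2.6
(659.7, 153.0, 95.5, 112.0, -14.4, np.float64(54.6), 658) relpos [-127.8  235.7] relyaw -10.0
(696.5, -88.1, 95.8, 203.1, -20.0, np.float64(54.6), 2210) relpos [-72.6  -1.9] relyaw -15.6
19.5 [640.8  15.4  15.7] toolyaw -21.6 [0.3 0.1 0.1]
```

move_arm --deltas '[[[0,0,0],[-0.11,-0.3,0],1],[[0,0,0],[-0.2,-0.62,0],1],[[0,0,0],[-0.28,-0.94,0],1]]'

```text
time: 19.88
tool_pos: [0.6148, -0.0795, 0.0165]
tcp_rot: [3.086, -0.587, 0.002]
wrist_force: [-0.3, 0.2, 0.4]
width: 0.0
```

move_arm --deltas '[[[0,0,0],[-0.09,-0.3,0],1],[[0,0,0],[-0.15,-0.59,0],1],[[0,0,0],[-0.08,-0.6,0],1],[[0,0,0],[-0.03,-0.62,0],1],[[0,0,0.01],[-0.005,-0.64,0],1],[[0,0,0.02],[0.02,-0.66,0],1],[[0,0,0.03],[0.045,-0.68,0],1],[[0,0,0.04],[0.07,-0.7,0],1],[[0,0,0.05],[0.095,-0.72,0],1],[[0,0,0.06],[0.12,-0.74,0],1],[[0,0,0.07],[0.145,-0.76,0],1],[[0,0,0.08],[0.17,-0.78,0],1],[[0,0,0.09],[0.195,-0.8,0],1],[[0,0,0.1],[0.22,-0.82,0],1],[[0,0,0.11],[0.245,-0.84,0],1],[[0,0,0.12],[0.27,-0.86,0],1],[[0,0,0.13],[0.295,-0.875,0],1],[[0,0,0.14],[0.32,-0.89,0],1],[[0,0,0.15],[0.345,-0.905,0],1],[[0,0,0.16],[0.37,-0.92,0],1]]'

```text
time: 22.38
tool_pos: [0.6491, -0.1687, 0.0162]
tcp_rot: [-3.134, 0.192, 0.009]
wrist_force: [-7.4, 3.2, 7.4]
width: 0.001
```

```bash
python3 -c "from h import *;look()"
```

```text
(722.8, -27.2, 62.3, 92.5, 83.2, np.float64(54.4), 710) relpos [-51.   60.9] relyaw 87.6
(657.7, 155.2, 93.2, 112.8, -14.3, np.float64(54.2), 1687) relpos [-129.9  237.7] relyaw -9.9
(690.2, -91.9, 44.0, 57.2, -7.0, np.float64(54.4), 323) relpos [-78.6  -6.1] relyaw -2.6
(660.6, 153.1, 94.8, 114.5, -14.5, np.float64(54.6), 838) relpos [-126.9  235.9] relyaw -10.1
(716.4, -97.3, 97.3, 203.4, -8.2, np.float64(54.6), 2281) relpos [-52.   -9.5] relyaw -3.8
22.48 [ 649.6 -168.9   16.2] toolyaw 353.0 [-6.   1.8  5.5]
```

move_arm --deltas '[[[0,0,0.005],[0.017,0.015,0],1],[[0,0,0.01],[0.034,0.03,0],1],[[0,0,0.015],[0.051,0.04,0],1],[[0,0,0.02],[0.068,0.05,0],1],[[0,0,0.025],[0.085,0.06,0],1],[[0,0,0.03],[0.1,0.07,0],1],[[0,0,0.035],[0.115,0.08,0],1],[[0,0,0.04],[0.13,0.09,0],1],[[0,0,0.04],[0.13,0.09,0],1]]'

```text
time: 23.6
tool_pos: [0.6611, -0.1624, 0.0162]
tcp_rot: [3.138, -0.094, -0.011]
wrist_force: [-10.5, -5.8, 7.7]
width: -0.001
```

```bash
python3 -c "from h import *;look()"
```

```text
(733.3, -18.6, 53.3, 75.1, 86.8, np.float64(54.3), 477) relpos [-41.2  70.2] relyaw 91.2
(702.6, -83.7, 51.1, 60.6, -11.7, np.float64(54.5), 404) relpos [-66.8   3. ] relyaw -7.3
(657.4, 155.1, 93.3, 112.6, -13.9, np.float64(54.3), 1674) relpos [-130.2  237.6] relyaw -9.5
(660.4, 154.0, 94.8, 116.8, -14.1, np.float64(54.5), 839) relpos [-127.1  236.7] relyaw -9.7
(728.0, -94.4, 105.7, 203.9, -6.3, np.float64(54.8), 2221) relpos [-40.7  -5.7] relyaw -1.9
23.7 [ 661.2 -162.4   16.2] toolyaw -3.4 [-10.5  -6.2   7.8]
```

```bash
sed -i 's/    g=(q/    m\&=(q.max(-1)<140)\n    g=(q/' h.py; sed -i 's/(.48,.77,-.25,.25)/(.48,.785,-.25,.06)/;s/\.048,\.061/.048,.0585/' h.py; python3 -c "
from h import *;look('a5')
a=cv2.imread('pics/a5.png')[60:260,170:390];p,d=read_camera('scene');b=p[150:300,270:520,::-1]
cv2.imwrite('pics/c5.png',np.hstack([cv2.resize(a,(396,360)),cv2.resize(b,(400,360))]))"
```

```text
(735.6, -20.1, 52.3, 80.0, 85.6, np.float64(54.2), 491) relpos [-38.8  68.9] relyaw 90.0
(702.5, -81.7, 48.1, 61.6, -0.2, np.float64(54.3), 386) relpos [-67.1   5. ] relyaw 4.2
(722.8, -92.7, 93.6, 204.9, -5.2, np.float64(54.8), 2189) relpos [-46.   -4.4] relyaw -0.8
23.8 [ 661.1 -162.4   16.2] toolyaw -3.4 [-10.6  -5.2   7.3]
```

View pics/c5.png

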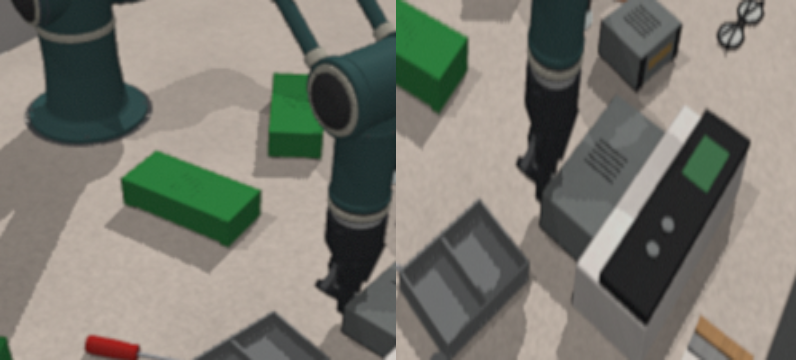

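move_arm --deltas '[[[0,0,0],[-0.15,0.0,0],1],[[0,0,0],[-0.28,0.01,0],1],[[0,0,0],[-0.25,0.32,0],1],[[0,0,0],[-0.22,0.64,0],1],[[0,0,0],[-0.19,0.96,0],1]]'

```text
time: 24.48
tool_pos: [0.6448, -0.0641, 0.0162]
tcp_rot: [-3.14, 0.097, -0.0]
wrist_force: [0.2, 1.1, 0.0]
width: 0.001
```

move_arm --deltas '[[[0,0,0],[0.03,0.3,0],1],[[0,0,0],[0.06,0.6,0],1],[[0,0,0],[0.06,0.6,0],1]]'

```text
time: 24.85
tool_pos: [0.6508, -0.0029, 0.0162]
tcp_rot: [-3.14, 0.092, 0.0]
wrist_force: [-0.2, -2.0, 1.0]
width: 0.002
```

```bash
python3 -c "from h import *;look('a6')"
```

```text
(721.7, -105.7, 94.8, 171.1, -4.6, np.float64(54.3), 2515) relpos [-46.1 -17.5] relyaw -0.2
(723.3, -93.2, 93.0, 204.2, -4.2, np.float64(54.7), 2182) relpos [-45.5  -4.9] relyaw 0.2
24.95 [650.8  -5.   16.2] toolyaw -3.5 [-0.3 -0.3  0.2]
```

```bash
python3 -c "
from h import *
W=cloud('top',np.load('pics/top0.npy'))
for x in range(640,765,15): 
    m=(abs(W[...,0]*1e3-x)<7.5)&(W[...,1]<-.17)&(W[...,1]>-.3)&(W[...,2]>.008)
    print(x,(W[m][:,1].max()*1e3).round() if m.any() else None)
"
```

```text
640 -239.0
655 -241.0
670 -246.0
685 -249.0
700 None
715 None
730 None
745 None
760 -170.0
```

move_arm --deltas '[[[0,0,0],[-0.02,0,0.4],1],[[0,0,0],[0,0,0.85],1],[[0,0,0],[0.1,-0.35,0.85],1],[[0,0,0],[0.2,-0.7,0.85],1],[[0,0,0],[0.3,-1,0.85],1]]'

```text
time: 25.58
tool_pos: [0.6811, -0.1079, 0.1015]
tcp_rot: [3.14, -0.099, 0.001]
wrist_force: [0.5, 0.6, 0.1]
width: -0.003
```

move_arm --deltas '[[[0,0,0],[0.1,-0.4,0],1],[[0,0,0],[0.2,-0.8,0],1],[[0,0,0],[0.29,-1,0],1]]'

```text
time: 25.95
tool_pos: [0.7099, -0.2086, 0.1011]
tcp_rot: [3.14, -0.102, -0.0]
wrist_force: [0.3, -0.3, -0.8]
width: -0.003
```

move_arm --deltas '[[[0,0,0],[0,-0.12,0],1],[[0,0,0],[0,-0.12,-0.4],1],[[0,0,0],[0,-0.12,-0.8],1],[[0,0,0],[0,-0.12,-0.85],1],[[0,0,0],[0,-0.08,-0.85],1],[[0,0,0],[0,-0.05,-0.85],1],[[0,0,0],[0,-0.03,-0.85],1],[[0,0,0],[0,-0.015,-0.85],1],[[0,0,0],[0,0.0,-0.85],1],[[0,0,0],[0,0.0,-0.85],1]]'

```text
time: 27.2
tool_pos: [0.7106, -0.2056, 0.0168]
tcp_rot: [3.14, -0.097, 0.001]
wrist_force: [-0.4, 0.1, 1.9]
width: -0.002
```

```bash
python3 -c "from h import *;look('a7')"
```

```text
(727.7, -24.8, 65.1, 94.6, 85.0, np.float64(54.2), 784) relpos [-46.3  63.6] relyaw 89.4
(726.6, -93.2, 89.2, 202.6, -2.3, np.float64(54.8), 1594) relpos [-42.2  -4.6] relyaw 2.1
27.3 [ 710.6 -205.6   16.7] toolyaw -3.6 [ 0.5 -1.   2. ]
```

move_arm --deltas '[[[0,0,0],[0,0.015,0],1],[[0,0,0],[0,0.03,0],1],[[0,0,0],[0,0.04,0],1],[[0,0,0],[0,0.05,0],1],[[0,0,0],[0,0.05,0],1]]'

```text
time: 27.92
tool_pos: [0.7108, -0.2031, 0.0171]
tcp_rot: [3.137, -0.097, 0.003]
wrist_force: [-0.2, -7.9, 2.4]
width: -0.001
```

```bash
python3 -c "from h import *;look('a8')"
```

```text
(728.4, -20.4, 59.0, 94.5, 86.7, np.float64(54.3), 731) relpos [-46.   68.1] relyaw 91.1
(723.7, -91.3, 91.6, 201.3, -4.3, np.float64(54.9), 1599) relpos [-45.2  -3. ] relyaw 0.1
28.02 [ 710.8 -203.1   17.1] toolyaw -3.6 [-0.9 -7.8  2.4]
```

move_arm --deltas '[[[0,0,0],[0,0.01,0],1],[[0,0,0],[0,0.02,0],1],[[0,0,0],[0,0.025,0],1],[[0,0,0],[0,0.025,0],1],[[0,0,0],[0,-0.1,0],1],[[0,0,0],[0,-0.15,0],1],[[0,0,0],[0,-0.15,0.5],1],[[0,0,0],[0,-0.15,1],1],[[0,0,0],[-0.5,-0.15,1],1],[[0,0,0],[-1,-0.15,1],1]]'

```text
time: 29.28
tool_pos: [0.61, -0.2153, 0.1171]
tcp_rot: [3.14, -0.096, 0.003]
wrist_force: [0.1, -0.3, 0.4]
width: -0.002
```

move_arm --deltas '[[[0,0,0],[-0.5,-0.2,0.3],1],[[0,0,0],[-1,-0.5,0.5],1],[[0,0,0],[-1,-1,0.5],1],[[0,0,0],[-1,-1,0.5],1]]'

```text
time: 29.78
tool_pos: [0.5097, -0.3181, 0.1669]
tcp_rot: [3.139, -0.103, 0.002]
wrist_force: [-0.2, 0.2, -0.3]
width: -0.0
```

```bash
python3 -c "
from h import *;look('a9')
for n in('top','scene'):
    p,d=read_camera(n);W=cloud(n,d);print('station',rects(W,p,.068,.085,(.7,.92,-.26,.1),amin=500))
a=cv2.imread('pics/a9.png')
p,d=read_camera('top');cv2.imwrite('pics/c9.png',cv2.resize(p[50:200,130:420,::-1],(780,404)))"
```

```text
(722.8, -87.5, 94.8, 200.4, -4.0, np.float64(54.2), 2939) relpos [-46.4   0.7] relyaw 0.4
(724.0, -89.5, 91.6, 203.9, -4.1, np.float64(54.8), 2149) relpos [-45.   -1.2] relyaw 0.3
29.88 [ 509.9 -315.3  165.8] toolyaw 356.4 [ 0.2  0.  -0.2]
station [(840.5, -96.5, 76.2, 300.5, -4.4, np.float64(74.2), 3127)]
station [(843.2, -99.1, 76.0, 303.3, -4.4, np.float64(74.8), 2941)]
```

View pics/c9.png

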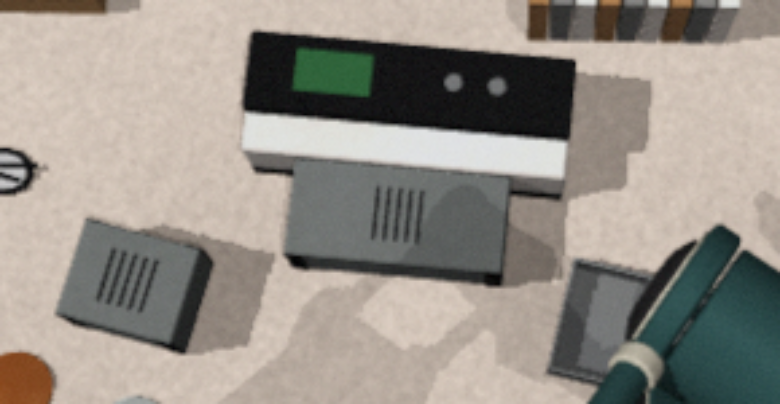

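move_arm --deltas '[[[0,0,0],[0.12,0.35,-0.07],1],[[0,0,0],[0.24,0.7,-0.14],1],[[0,0,0],[0.35,0.95,-0.2],1]]'

```text
time: 30.4
tool_pos: [0.5456, -0.2177, 0.1455]
tcp_rot: [-3.139, 0.094, 0.002]
wrist_force: [0.0, -0.8, 0.4]
width: -0.002
```

move_arm --deltas '[[[0,0,0],[0.12,0.35,-0.07],1],[[0,0,0],[0.24,0.7,-0.14],1],[[0,0,0],[0.35,0.95,-0.2],1]]'

```text
time: 30.78
tool_pos: [0.5804, -0.1225, 0.1256]
tcp_rot: [-3.14, 0.093, 0.002]
wrist_force: [-0.3, -0.2, 0.0]
width: -0.001
```

move_arm --deltas '[[[0,0,0],[0.12,0.35,-0.07],1],[[0,0,0],[0.24,0.7,-0.14],1],[[0,0,0],[0.35,0.95,-0.2],1]]'

```text
time: 31.15
tool_pos: [0.6152, -0.0274, 0.1056]
tcp_rot: [-3.14, 0.093, 0.002]
wrist_force: [0.1, -1.0, -1.1]
width: -0.002
```

move_arm --deltas '[[[0,0,0],[0.3,0.2,-0.3],1],[[0,0,0],[0.35,0.2,-0.7],1],[[0,0,0],[0.35,0.2,-0.9],1],[[0,0,0],[0.45,0.19,-0.9],1],[[0,0,0],[0.51,0.19,-0.9],1],[[0,0,0],[0.54,0.19,-0.9],1],[[0,0,0],[0.56,0.19,-0.9],1],[[0,0,0],[0.575,0.19,-0.9],1],[[0,0,0],[0.585,0.19,-0.9],1],[[0,0,0],[0.585,0.19,-0.9],1]]'

```text
time: 32.4
tool_pos: [0.6728, -0.0115, 0.0162]
tcp_rot: [3.14, -0.097, -0.003]
wrist_force: [-5.1, -0.1, 3.5]
width: -0.004
```

```bash
python3 -c "from h import *;look()"
```

```text
(721.7, -105.9, 94.3, 162.9, -4.4, np.float64(54.3), 2205) relpos [-46.1 -17.7] relyaw 0.0
(722.7, -88.6, 94.7, 203.5, -3.7, np.float64(54.7), 2169) relpos [-46.4  -0.4] relyaw 0.7
32.5 [672.8 -11.5  16.2] toolyaw -3.5 [-5.8 -0.7  5. ]
```

move_arm --deltas '[[[0,0,0],[0.01,0,0],1],[[0,0,0],[0.02,0,0],1],[[0,0,0],[0.03,0,0],1],[[0,0,0],[0.03,0,0],1]]'

```text
time: 33.0
tool_pos: [0.6727, -0.0115, 0.0162]
tcp_rot: [3.14, -0.097, -0.013]
wrist_force: [-14.0, -0.6, 11.9]
width: -0.004
```

Force rises to 14 N with no motion, so the left end is seated. I'll retreat along the same line, lift clear and check.

move_arm --deltas '[[[0,0,0],[-0.05,0,0],1],[[0,0,0],[-0.3,0.02,0],1],[[0,0,0],[-0.5,0.02,0.5],1],[[0,0,0],[-0.9,0.02,1],1],[[0,0,0],[-1,-0.3,1],1],[[0,0,0],[-1,-0.6,1],1]]'

```text
time: 33.75
tool_pos: [0.5775, -0.0718, 0.1179]
tcp_rot: [3.14, -0.095, 0.007]
wrist_force: [0.1, 0.1, -0.2]
width: -0.002
```

move_arm --deltas '[[[0,0,0],[-0.2,-0.4,0.3],1],[[0,0,0],[-0.4,-0.8,0.4],1],[[0,0,0],[-0.5,-1,0.4],1]]'

```text
time: 34.12
tool_pos: [0.5277, -0.1737, 0.158]
tcp_rot: [3.138, -0.099, 0.008]
wrist_force: [0.2, -0.2, -0.2]
width: 0.0
```

move_arm --deltas '[[[0,0,0],[0,-0.4,0.2],1],[[0,0,0],[-0.1,-0.8,0.2],1],[[0,0,0],[-0.1,-1,0.2],1],[[0,0,0],[-0.1,-1,0.2],1]]'

```text
time: 34.62
tool_pos: [0.5171, -0.2723, 0.176]
tcp_rot: [-3.14, 0.1, -0.001]
wrist_force: [-1.4, 0.6, -0.7]
width: -0.003
```

```bash
python3 -c "
from h import *;look()
p,d=read_camera('top');W=cloud('top',d);print(rects(W,p,.045,.063,(.5,.73,.06,.3)));print(rects(W,p,.04,.2,(.3,.6,-.5,.6),True))"
```

```text
(723.2, -87.9, 95.5, 199.2, -4.5, np.float64(54.2), 2956) relpos [-46.    0.4] relyaw -0.1
(724.0, -89.1, 91.5, 203.2, -4.4, np.float64(54.7), 2163) relpos [-45.1  -0.8] relyaw 0.0
34.73 [ 516.9 -270.5  175.7] toolyaw 356.5 [-0.7  0.6 -0.2]
[(657.0, 153.9, 93.3, 109.5, -14.3, np.float64(54.2), 1676)]
[(408.5, -76.5, 38.0, 58.4, -87.6, np.float64(54.7), 263), (332.5, 186.0, 91.9, 198.6, 33.8, np.float64(54.6), 2641)]
```

Both cameras now put the pack square, seated and centred, so I'll hand the job in.

```bash
python3 -c "
from workcell import order;print(order.finish_job())"
```

```text
the job is handed in; nothing more can be done
None
```

The long pack is square against the charging station and centred on it. The robot is clear of everything, and I handed the job in at about 35 s. No verdict is reported.

- **Walk:** I pushed the left end until it led by about 15.5° to 16°, then the right end until it led by about 16.5°. The left end then went to about 15.5°, and a last push on the right end squared the pack up.
- **Centring:** During that last push I pulled the pack sideways with the tool, and it ended about 3.5 mm off centre. I corrected this with one push of about 8 N, measured part-way through, on the pack's right end face. That push was not on the near long side.
- **Seating:** I then pressed the left end. The force rose to 14 N with no movement, so that end was already against the station.
- **Last checks:**

| Camera | Distance from station (ideal 46 mm) | Off centre | Angle to station |
|---|---|---|---|
| Top | 46.0 mm | 0.4 mm left | -0.1° |
| Scene | 45.1 mm | 0.8 mm right | 0.0° |

- **Disagreement:** The two cameras differ by about 1 mm, which is within their calibration.
- **Bystanders:** The short pack measured within 1 mm of where it started. The left green look-alike is unmoved. The middle one was partly hidden by the arm in the last picture, and I did not re-measure the right one. No force reading near any of them suggested contact.

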